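Latch the packing-bench carousel, turn its square jar to the front and hold it

ROBOT

A 6-joint arm with a two-finger parallel gripper is mounted at the origin on the work surface. World frame = base frame: x ahead of the robot, y to its left, z up, the work surface at z = 0. Lengths are in m, angles in rad, forces in N, time in s.
With the tool pointing down it reaches from about 0.375 to 0.925 m from the base axis. Payload 5.7 kg.
Tool frame: the origin (TCP) lies midway between the tips of the shut fingers; the grasp point (between the pads) lies 19 mm behind it; z points along the fingers, y is the direction in which the jaws open and shut (so a half turn about z gives the same grasp; the last joint's range is limited). The gripper opens to 88 mm and grips with 3 to 60 N. Pads are 20 mm wide; open, the fingers measure 115 mm over their backs; the gripper's body (75 mm by 178 mm) begins 61 mm behind the grasp point.
Start: joints at [-1.312, 0.359, 1.51, -0, 1.272, -0.115], TCP at [0.219, -0.559, 0.223] pointing down, gripper open.
Joint ranges: [-2.97, 2.97], [-1.01, 2.36], [0.21, 2.38], [-0.96, 4.11], [0.2, 2.71], [-2.98, 2.98]. Speed limits (rad/s): [2.39, 2.39, 3.14, 3.14, 3.14, 3.14].

INTERFACE

Orientations are given as a unit quaternion [x, y, z, w].
In Python, from station import env gives the robot as it stands.
- The arm moves only by the tool drive_tool, never from a script. Its argument "series" is a list of rows, each a list of 4 numbers: the shift along the tool's x, y, z in units of 50 mm (1.0 is 50 mm), then the turn about the tool's z in units of 5 degrees (1.0 is 5 degrees). In form: [[tx, ty, tz, roll], ...]. A call has 1 to 20 rows; each row shifts and turns the pose as measured when the row begins, along the tool's axes as they then stand; what a row does not reach is not made up. A row lasts 1/10 s, in which the tool goes at most 50 mm and 8.59 degrees, less where a joint would pass 70% of its speed; a pose out of reach is approached as far as the arm can. A call is refused whole if a number of a shift passes 1 or a number of a turn 1, either way. A call with a gripper value outside its range is refused whole. "hand" is the opening, from 0 (shut) to 1 (fully open), set as the call begins (left out, the last holds). The fingers move at their own pace and stop on an object; "newtons" is the grip in N (left out, the last holds). Time passes only in rows, so rows that do not move let the fingers close. It gives the time, the measured TCP pose, the force and the opening at its end, in the units of the state.
- env.get_state(): the state, without advancing time (a new reading comes with each control period).
- env.get_image(name): name is "scene" or "side" or "wrist"; returns the picture (384x512x3 uint8, red, green, blue); there is no depth.
- env.calibration(name): a dict with "fx", "fy", "cx", "cy" (pixels), "rvec" (rotation vector, rad) and "tvec" (3), from world to camera coordinates, as OpenCV has them. Camera axes: x right, y down, z forward; pixel columns grow to the right and rows downward; lengths in m; the calibration is good to about 2 mm. A picture is of the moment at which its call begins: read the wrist's pose just before it. calibration takes no time and is no camera call; for the wrist camera it gives the pose at the moment of the call.
- env.finish_job(): hands the job in, once; it reports no verdict.
Trained networks look in the newest picture that a camera, given by its name, has taken for a name from the list of things; names that differ only in an ending like _2 or _b are one class to them, and where a whole thing is asked for, a point or a joint stands for the part that bears it (a point fixed in the world has none). Each returns a list of dicts, best first, with "confidence" (0 to 1); they miss things now and then, are a little off and sometimes report something else, mostly with a low value. They report only what shows in the picture. A call takes as long as a camera call.
- env.outline_of(camera, thing): "region" (384x512 bool, what is visible of it) and "centre" ([row, column] in pixels, amid what is visible of it).
The state is a dict: "t": time; "joint_pos": joint angles; "qd": joint speeds; "joint_torque": joint torques, N m; "position": TCP position; "tcp_rot": TCP orientation; "contact_force": force on the tool from outside, world axes, zero at the start; "torque": the same for the moment, N m; "opening": finger opening in m.
Only numpy, scipy, OpenCV 4.12 (cv2) and the standard library are available. Lean on these libraries where they do the work, as an engineer would, in place of code of your own. Each camera call takes 0.05 s, during which the arm holds its last target.

TASK

First swing the bench latch fully home into the catch on the carousel's stand, so that the stand is secured to the bench. Then turn the carousel until the one square jar stands at the front, centred on the stand's steel pointer, and finish while still gripping the carousel so that it stays still there: do not let go at the end. Leave the fruit tray, pen cup and roll of tape where they are.

Things in the scene. Friction and masses are not known exactly. Their poses are not given: they have to be found in the camera images.
- stand: White square base board of the carousel, 240 x 240 mm, 12 mm thick, fixed to the bench. Origin: centre of its underside, on the turntable's axis; z up. Its -x axis points to the front (roughly towards the robot), where a steel pointer, 24 mm wide and 18 mm high, sticks out from the middle of the board's edge. Latch and catch lie beyond its +y side.
- catch (a point): Steel catch for the latch bar on an ear of the stand: a slot open towards the stand's +y, 34 mm long in x, 14 to 40 mm above the bench under an upper lip 44 mm high that spans y = +168 to +220 mm in the stand's frame. This point is where the bar's axis rests when home: x = +48, y = +190 mm in the stand's frame, 28 mm above the bench. Axes as the stand's.
- front_pointer (a point): The tip of the arrow-shaped pointer, at its top, 167 mm from the turntable's axis along the stand's -x axis, 18 mm above the bench. Axes as the stand's.
- latch (a joint): Bench latch: level steel bar, 20 mm wide, 23 to 33 mm above the bench, 131 mm long from its upright pivot, which is at x = -70, y = +190 mm in the stand's frame. 0 = fully home in the catch, at a stop, bar along the stand's +x; grows (rad) as it swings out away from the carousel, anticlockwise from above, to 1.7. Starts open; stays where left (about 1 N to move the pin).
- latch_pin (a point): Upright round finger pin on the latch bar, 14 mm in diameter, 70 mm from the pivot, from the bar's top (33 mm above the bench) to 78 mm above the bench. This point is on the pin's axis, 60 mm above the bench. Its x axis points along the bar, away from the pivot. With the latch home the pin stands at x = 0, y = +190 mm in the stand's frame.
- carousel (a joint): Turntable angle in rad, anticlockwise seen from above; 0 and every full turn = the square jar exactly at the front. It turns endlessly both ways about the stand's upright axis, with light friction (about 0.08 N m), and stays where it is left. The disc is 214 mm across, its top 40 mm above the bench.
- knob (a point): Black square knob on top of the turntable's central column, fixed to the turntable: 36 x 36 mm, 40 mm high (151 to 191 mm above the bench); this point is its centre, on the turntable's axis, 171 mm above the bench. Its axes are the turntable's and its faces are square to them; its -x axis points to the square jar.
- square_jar (a point): Centre of the lid's top of the one square jar: white, 44 x 44 mm with a 47 mm square metal lid, top 128 mm above the bench, its centre 72 mm from the turntable's axis. The other four jars are round (51 mm across, top 100 mm above the bench) of the same material, spaced evenly with it at 72 degrees. All jars are fixed to the turntable.
- fruit_tray: Bystander: loose shallow pulp tray, 200 x 130 x 30 mm, with two avocados that reach 70 mm above the bench. Origin: centre of its underside.
- pen_cup: Bystander: loose round pen cup, 72 mm across, 95 mm high, its pens up to 140 mm. Origin: centre of its underside.
- tape_roll: Bystander: loose roll of packing tape lying flat, 104 mm across, 48 mm high. Origin: centre of its underside.

How it is judged:
On the way, in this order (a step that is already met when the one before it is completed fails the run):
1. the latch is swung home into its catch (value of joint latch below 0.08 rad), for 0.2 s.
2. the square jar stands at the front pointer and the fingers hold the carousel still (value of joint latch below 0.08 rad and y of square_jar in the frame of stand between -0.012 and 0.012 m and x of square_jar in the frame of stand below -0.05 m and contact force between the fingers and carousel above 1.5 N and angular speed of carousel below 0.08 rad/s), for 0.3 s.
At the end, for the whole second after the job is handed in: The latch is within 0.08 rad of fully home, the square jar's centre is within 12 mm to either side of the pointer's line on the front side of the stand, and the fingers still bear on the carousel with more than 1.5 N while it stands still (under 0.08 rad/s) (all of step 2); the arm keeps its last pose, push and grip.
It fails at once if the fruit tray was moved more than 30 mm (distance of fruit_tray from where it was at the start of the episode above 0.03 m).
It fails at once if the pen cup was moved more than 30 mm (distance of pen_cup from where it was at the start of the episode above 0.03 m).
It fails at once if the roll of tape was moved more than 30 mm (distance of tape_roll from where it was at the start of the episode above 0.03 m).
It also fails if it takes over 56 s, if anything falls off the work surface, if the arm or the gripper's body presses on something with over 40 N, if the wrist force passes 120 N, or if a joint passes its speed limit or range.

## Working session

There is one attempt and no reset: what is moved stays moved. The work goes in short steps, Python scripts to look and compute and a tool call to move; the robot and the scene stay as the last step left them, time stands still between calls to the robot, and variables do not carry over. Pictures are saved under pics/ and viewed, and the job is handed in when it is done.

Besides the shell and the picture viewer there is one more tool, called after ">>>" in YAML: its name, and indented under it one key for each argument. drive_tool: Moves the arm, as the interface text tells. Its arguments: {"type":"object","properties":{"series":{"type":"array"},"hand":{"type":"number"},"newtons":{"type":"number"}},"required":["series"]}

```bash
ls; mkdir -p pics
cat > h.py <<'E'
import numpy as np,cv2
from station import env
def cal(n):
    c=env.calibration(n);K=np.array([[c['fx'],0,c['cx']],[0,c['fy'],c['cy']],[0,0,1.]]);R=cv2.Rodrigues(np.array(c['rvec'],float))[0];return K,R,np.array(c['tvec'],float)
def proj(n,P):
    K,R,t=cal(n);q=(R@np.atleast_2d(P).T).T+t;q=q@K.T;return q[:,:2]/q[:,2:]
def back(n,uv,z):
    K,R,t=cal(n);d=R.T@np.linalg.solve(K,[uv[0],uv[1],1.]);C=-R.T@t;return C+d*(z-C[2])/d[2]
def save(n,f,up=1.5):
    im=env.get_image(n);cv2.imwrite(f,cv2.resize(im[:,:,::-1],None,fx=up,fy=up));return im
E
python3 - <<'E'
from h import *
print(env.get_state())
for n in ['scene','side']: save(n,f'pics/{n}0.png')
for n in ['scene','side']:
  for th in ['stand','latch_pin','latch','square_jar','knob','catch','front_pointer','fruit_tray','pen_cup','tape_roll']:
    try:
      r=env.outline_of(n,th)
      print(n,th,[(round(x['confidence'],2),np.round(x['centre'],1).tolist(),int(x['region'].sum())) for x in r][:3])
    except Exception as e: print(n,th,e)
E
```

```text
pics
{'t': 0.0, 'joint_pos': array([-1.31210212e+00,  3.59498972e-01,  1.51141442e+00, -3.35085756e-05,
        1.27246419e+00, -1.15109379e-01]), 'qd': array([ 0.00070457,  0.00017957,  0.0003197 , -0.00190336, -0.00056952,
        0.00136715]), 'joint_torque': array([-3.67750719e-03, -5.15378952e+01, -2.70721042e+01,  6.75757905e-02,
        3.49222566e-02, -1.56244500e-04]), 'position': array([ 0.21889871, -0.55792317,  0.22182002]), 'tcp_rot': array([ 9.82583335e-01,  1.85820322e-01, -7.99856877e-05, -8.89016502e-04]), 'contact_force': array([ 0.58084336,  0.09143047, -0.08989314]), 'torque': array([-0.04095281,  0.01135839, -0.01837367]), 'opening': 0.08753714469844888}
scene stand [(0.8, [208.5, 261.5], 4219)]
scene latch_pin [(0.5, [158.2, 270.8], 139)]
scene latch [(0.46, [158.7, 270.6], 214)]
scene square_jar [(0.67, [206.5, 261.4], 2460)]
scene knob [(0.96, [205.5, 257.1], 2426)]
scene catch [(0.57, [207.2, 259.6], 4381)]
scene front_pointer [(0.76, [207.5, 265.4], 4394)]
scene fruit_tray [(0.67, [311.3, 173.7], 2723), (0.53, [207.6, 260.1], 2382)]
scene pen_cup [(0.69, [112.1, 298.4], 417)]
scene tape_roll [(0.63, [123.0, 330.9], 473), (0.53, [209.7, 257.7], 2416)]
side stand [(0.55, [223.6, 253.1], 1553)]
side latch_pin [(0.52, [194.6, 216.8], 49)]
side latch [(0.68, [221.8, 251.6], 614)]
side square_jar [(0.56, [225.7, 255.5], 612)]
side knob [(0.78, [220.6, 251.4], 628)]
side catch [(0.85, [224.2, 250.3], 1634), (0.25, [195.9, 216.1], 69)]
side front_pointer [(0.89, [225.3, 252.0], 1635)]
side fruit_tray [(0.95, [314.9, 363.0], 2641), (0.46, [222.9, 254.3], 602)]
side pen_cup []
side tape_roll [(0.39, [131.5, 207.9], 46)]
```

View pics/scene0.png

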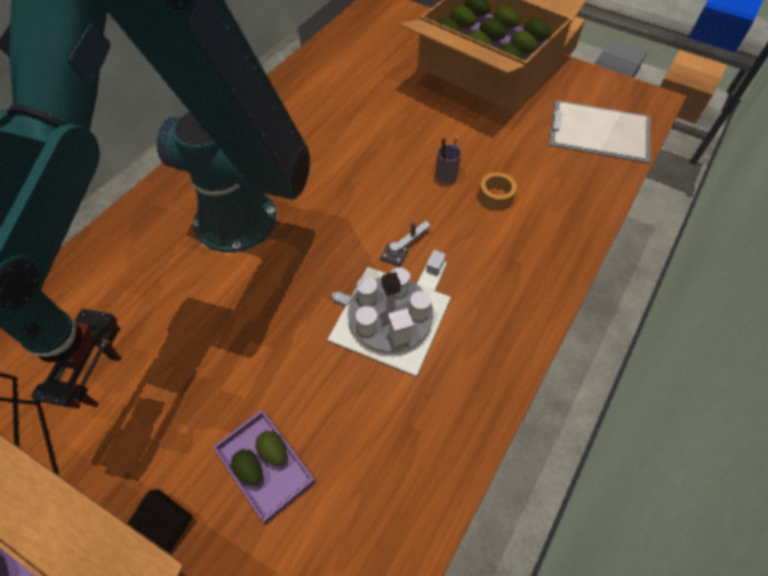

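View pics/side0.png

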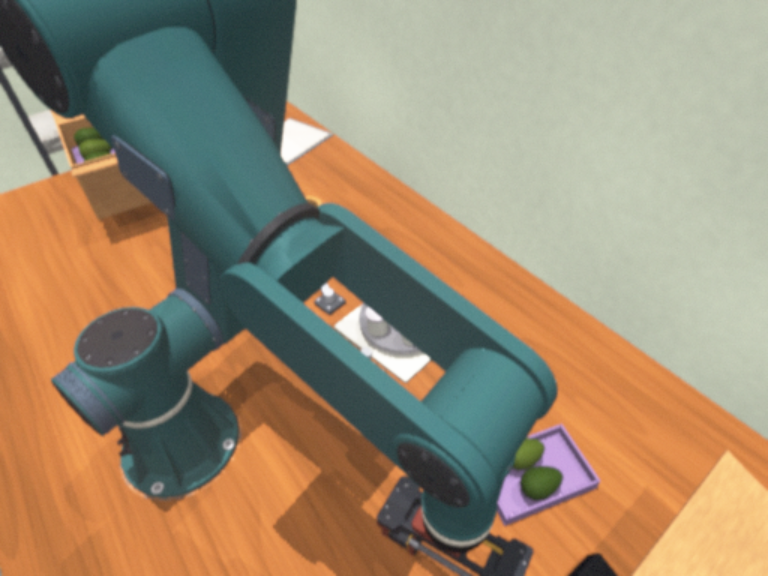

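Run:
```python
from h import *
im=cv2.imread('pics/scene0.png');im=cv2.resize(im,(512,384),interpolation=cv2.INTER_AREA)
c=im[125:265,190:330];cv2.imwrite('pics/crop0.png',cv2.resize(c,None,fx=4.2,fy=4.2,interpolation=cv2.INTER_CUBIC))
for n in ['scene','side']:
  K,R,t=cal(n);print(n,-R.T@t,K[0,0])
```

```text
scene [ 0.89753857 -0.59959033  1.20014973] 355.55207873803
side [ 0.02799066 -0.70308054  0.98927998] 349.89361953564094
```

View pics/crop0.png

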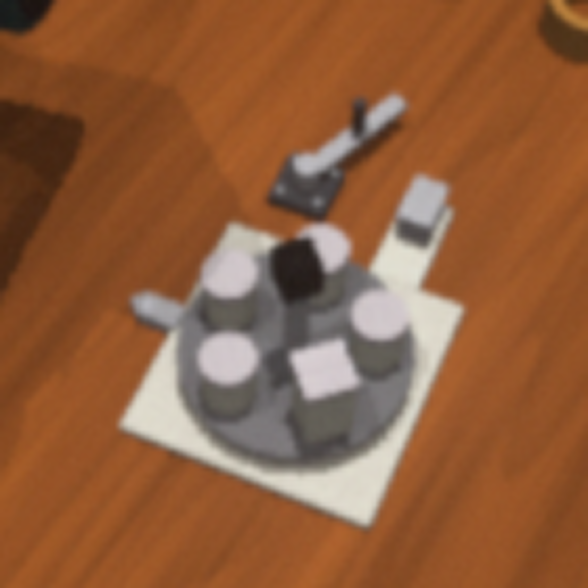

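```bash
cat > fit.py <<'E'
from h import *
from scipy.optimize import least_squares
def px(a): return np.array(a,float)/4.2+[190,125]-0.4
# (stand-frame point, px)
obs=[((-.12,.12,.012),(237,222)),((.12,.12,.012),(464,308)),((.12,-.12,.012),(370,527)),((-.12,-.12,.012),(120,428)),((-.167,0,.018),(133,300)),((-.07,.19,.033),(305,160))]
def loc(p,P):
    c,s=np.cos(p[2]),np.sin(p[2]);return np.array([p[0]+c*P[0]-s*P[1],p[1]+s*P[0]+c*P[1],P[2]])
def f(p):
    r=[]
    for P,u in obs: r+=list(proj('scene',loc(p,P))[0]-px(u))
    a=p[3]; r+=list(proj('scene',loc(p,(-.072*np.cos(a),-.072*np.sin(a),.128)))[0]-px((324,368)))
    r+=list(proj('scene',loc(p,(0,0,.191)))[0]-px((298,263)))
    l=p[4]; r+=list(proj('scene',loc(p,(-.07+.07*np.cos(l),.19+.07*np.sin(l),.078)))[0]-px((358,101)))
    r+=list(proj('scene',loc(p,(-.07+.131*np.cos(l),.19+.131*np.sin(l),.033)))[0]-px((402,99)))
    return np.array(r)
x0=back('scene',px((298,350)),.04)
best=None
for a in [0,1.57,3.14,4.7]:
  for y in [0,.5,-.5]:
    s=least_squares(f,[x0[0],x0[1],y,a,.9],x_scale=[.01,.01,.1,.1,.1],loss='soft_l1')
    if best is None or s.cost<best.cost: best=s
p=best.x
print('p',np.round(p,4),best.cost);print(np.round(f(p).reshape(-1,2),1).tolist())
print('r',np.hypot(p[0],p[1]))
l=p[4]
for n,P in dict(pivot=(-.07,.19,0),pin=(-.07+.07*np.cos(l),.19+.07*np.sin(l),.06),pinhome=(0,.19,.06),catch=(.048,.19,.028),jar=(-.072*np.cos(p[3]),-.072*np.sin(p[3]),.128),knob=(0,0,.171)).items(): print(n,np.round(loc(p,P),4))
for n,th in [('pen_cup',.05),('tape_roll',.024),('fruit_tray',.02)]:
    env.get_image('scene') if n=='pen_cup' else 0
    r=env.outline_of('scene',n)
    if r: c=r[0]['centre'];print(n,np.round(back('scene',(c[1],c[0]),th),3))
E
python3 fit.py
```

```text
Traceback (most recent call last):
  File "fit.py", line 20, in <module>
    s=least_squares(f,[x0[0],x0[1],y,a,.9],x_scale=[.01,.01,.1,.1,.1],loss='soft_l1')
  File "fit.py", line 13, in f
    l=p[4]; r+=list(proj('scene',loc(p,(-.07+.07*np.cos(l),.19+.07*np.sin(l),.078)))[0]-px((358,101)))
                    ~~~~^^^^^^^^^^^^^^^^^^^^^^^^^^^^^^^^^^^^^^^^^^^^^^^^^^^^^^^^^^^^
  File "h.py", line 6, in proj
    K,R,t=cal(n);q=(R@np.atleast_2d(P).T).T+t;q=q@K.T;return q[:,:2]/q[:,2:]
          ~~~^^^
  File "h.py", line 4, in cal
    c=env.calibration(n);K=np.array([[c['fx'],0,c['cx']],[0,c['fy'],c['cy']],[0,0,1.]]);R=cv2.Rodrigues(np.array(c['rvec'],float))[0];return K,R,np.array(c['tvec'],float)
ValueError: time passes only in moves, steps and waits
```

Cache the calibration.

```bash
sed -i 's/^def cal(n):/import functools\n@functools.lru_cache\ndef cal(n):/' h.py; python3 fit.py; python3 -c "
from h import *;print(env.get_state()['t'])"
```

```text
p [ 0.5552 -0.0389  0.1575  2.2842  1.1723] 4.266253129226291
[[-1.4, -0.1], [0.5, -0.5], [0.3, 0.2], [-0.3, -0.2], [-0.4, -0.2], [0.5, 2.7], [0.1, 0.4], [0.0, -1.3], [0.5, 0.4], [-0.3, -0.2]]
r 0.5565388286911798
pivot [0.4562 0.1377 0.    ]
pin [0.4729 0.2057 0.06  ]
pinhome [0.5254 0.1487 0.06  ]
catch [0.5728 0.1563 0.028 ]
jar [ 0.6103 -0.0853  0.128 ]
knob [ 0.5552 -0.0389  0.171 ]
pen_cup [0.437 0.478 0.05 ]
tape_roll [0.589 0.49  0.024]
fruit_tray [ 0.514 -0.51   0.02 ]
1.3
```

```bash
cat > d.py <<'E'
from h import *
import sys
from scipy.spatial.transform import Rotation as Ro
def cur():
    s=env.get_state();R=Ro.from_quat(s['tcp_rot']).as_matrix();return s,R
def delta(*ts):
    s,R=cur();p=s['position'];h=np.degrees(np.arctan2(R[1,0],R[0,0]))
    print('t',s['t'],'p',np.round(p,4),'head',round(h,2),'open',round(s['opening'],4),'F',np.round(s['contact_force'],1),'q',np.round(s['joint_pos'],2),'tilt',np.round(R[:,2],3))
    for t in ts:
        d=R.T@(np.array(t)-p);print('units to',t,np.round(d/.05,2));p=np.array(t)
if __name__=='__main__': delta(*eval(sys.argv[1]))
E
python3 d.py "[(.45,-.1,.27),(.473,.206,.27)]"
```

```text
t 1.3 p [ 0.2191 -0.5585  0.2226] head 21.42 open 0.0878 F [0.3 0.4 0.4] q [-1.31  0.36  1.51 -0.    1.27 -0.12] tilt [-0.  0. -1.]
units to (0.45, -0.1, 0.27) [ 7.65 -6.85 -0.95]
units to (0.473, 0.206, 0.27) [ 2.66 -5.53  0.  ]
```

>>> drive_tool:
  series:
    - [0.6, -0.54, -0.08, 0]
    - [0.6, -0.54, -0.08, 0]
    - [0.6, -0.54, -0.08, 0]
    - [0.6, -0.54, -0.08, 0]
    - [0.6, -0.54, -0.08, 0]
    - [0.6, -0.54, -0.08, 0]
    - [0.6, -0.54, -0.08, 0]
    - [0.6, -0.54, -0.08, 0]
    - [0.6, -0.54, -0.08, 0]
    - [0.6, -0.54, -0.08, 0]
    - [0.6, -0.54, -0.08, 0]
    - [0.6, -0.54, -0.08, 0]
    - [0.45, -0.37, 0, 0]
  hand: 1

```text
t: 2.6
position: [0.4579, -0.0883, 0.2727]
tcp_rot: [0.983, 0.182, 0.002, 0.003]
contact_force: [0.9, 0.3, 0.8]
opening: 0.0877
```

```bash
python3 d.py "[(.473,.206,.2)]"
```

```text
t 2.6 p [ 0.4579 -0.0883  0.2727] head 20.92 open 0.0877 F [0.9 0.3 0.8] q [-0.34  0.11  1.72 -0.    1.3   0.87] tilt [ 0.006 -0.005 -1.   ]
units to (0.473, 0.206, 0.2) [ 2.38 -5.4   1.42]
```

>>> drive_tool:
  series:
    - [0.34, -0.77, 0, 0]
    - [0.34, -0.77, 0, 0]
    - [0.34, -0.77, 0, 0]
    - [0.34, -0.77, 0.1, 0]
    - [0.34, -0.77, 0.3, 0]
    - [0.34, -0.77, 0.5, 0]
    - [0.3, -0.6, 0.5, 0]
    - [0, 0, 0, -1]
    - [0, 0, 0, -1]
    - [0, 0, 0, -1]
    - [0, 0, 0, -1]
    - [0, 0, 0, -0.4]
    - [0, 0, 0, 0]

```text
t: 3.9
position: [0.4783, 0.2145, 0.2005]
tcp_rot: [0.926, 0.377, 0.006, 0.005]
contact_force: [0.3, 0.7, 0.4]
opening: 0.088
```

```bash
python3 d.py "[(.473,.206,.047)]"
python3 - <<'E'
from h import *
im=save('scene','pics/s1.png');save('wrist','pics/w1.png');save('side','pics/d1.png')
c=im[125:265,190:330,::-1];cv2.imwrite('pics/crop1.png',cv2.resize(c,None,fx=4.2,fy=4.2,interpolation=cv2.INTER_CUBIC))
p=np.array([[.473,.2057,.078],[.473,.2057,.033],[.4562,.1377,.033]]);print(proj('wrist',p),proj('side',p))
for n in ['wrist','side','scene']:
  r=env.outline_of(n,'latch_pin');print(n,[(round(x['confidence'],2),np.round(x['centre'],1).tolist(),int(x['region'].sum())) for x in r][:3])
E
```

```text
t 3.9 p [0.4783 0.2145 0.2005] head 44.26 open 0.088 F [0.3 0.7 0.4] q [ 0.3   0.27  1.71 -0.01  1.15  1.1 ] tilt [ 0.015 -0.005 -1.   ]
units to (0.473, 0.206, 0.047) [-0.22  0.01  3.07]
[[256.65553443 195.95849592]
 [256.10685299 184.86063173]
 [290.6989532  238.85977523]] [[211.47574871 176.09546904]
 [212.80567482 184.48533223]
 [218.60670928 196.07729752]]
wrist [(0.61, [195.0, 266.3], 2684)]
side [(0.74, [191.3, 213.8], 193), (0.2, [141.9, 205.2], 317)]
scene [(0.66, [158.7, 273.5], 160), (0.62, [211.2, 257.9], 2367)]
```

View pics/w1.png

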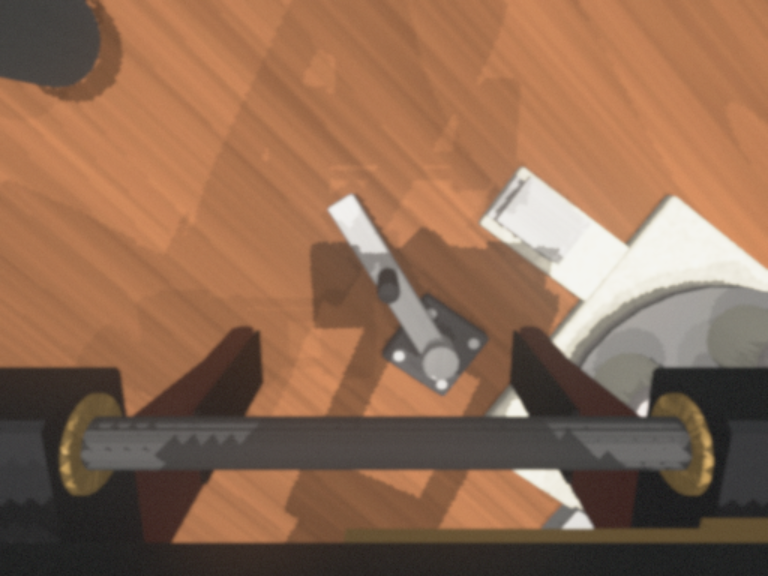

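View pics/crop1.png

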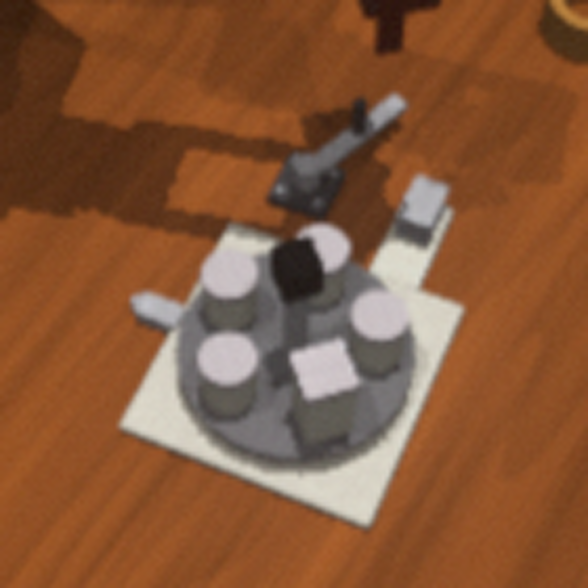

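>>> drive_tool:
  series:
    - [-0.11, 0, 0.7, 0]
    - [-0.11, 0, 0.7, 0]
    - [0, 0, 0.7, 0]
    - [0, 0, 0.6, 0]
    - [0, 0, 0.33, 0]
    - [0, 0, 0, 0]

```text
t: 4.8
position: [0.477, 0.2067, 0.0468]
tcp_rot: [0.927, 0.375, 0.01, 0.005]
contact_force: [-0.5, 0.6, 0.2]
opening: 0.0877
```

```bash
python3 d.py "[(.473,.206,.047)]"
python3 - <<'E'
from h import *
save('wrist','pics/w2.png')
E
```

```text
t 4.8 p [0.477  0.2067 0.0468] head 44.04 open 0.0877 F [-0.5  0.6  0.2] q [ 0.28  0.47  1.88 -0.01  0.77  1.09] tilt [ 0.024 -0.002 -1.   ]
units to (0.473, 0.206, 0.047) [-0.07 -0.04 -0.01]
```

View pics/w2.png

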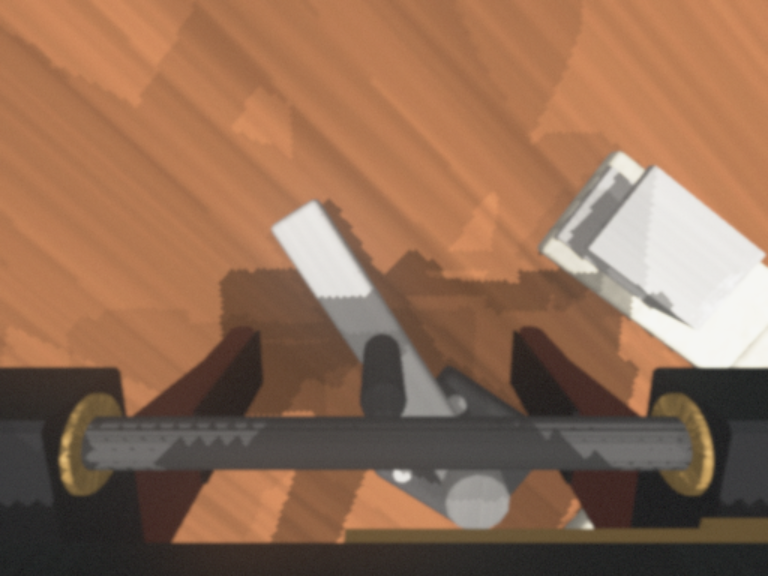

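>>> drive_tool:
  series:
    - [-0.05, -0.02, 0, 0]
    - [0, 0, 0, 0]
    - [0, 0, 0, 0]
    - [0, 0, 0, 0]
    - [0, 0, 0, 0]
    - [0, 0, 0, 0]
    - [0, 0, 0, 0]
    - [0, 0, 0, 0]
  hand: 0
  newtons: 8

```text
t: 5.65
position: [0.4786, 0.2071, 0.0528]
tcp_rot: [0.927, 0.375, 0.016, 0.006]
contact_force: [-0.2, 0.4, 0.6]
opening: 0.0273
```

Run:
```python
from d import *
delta((.5254,.1487,.047))
s,R=cur()
l=np.linspace(1.1723,0,13);pts=np.array([[.4562+.07*np.cos(a+.1575),.1377+.07*np.sin(a+.1575),.047] for a in l])
print(np.round((np.diff(pts,axis=0)@R)/.05,2))
save('wrist','pics/w3.png')
```

```text
t 5.65 p [0.4786 0.2071 0.0528] head 44.03 open 0.0273 F [-0.2  0.4  0.6] q [ 0.28  0.46  1.88 -0.01  0.77  1.09] tilt [ 0.034  0.001 -0.999]
units to (0.5254, 0.1487, 0.047) [-0.14  1.49  0.15]
[[ 0.07  0.12  0.  ]
 [ 0.06  0.13  0.  ]
 [ 0.04  0.13  0.  ]
 [ 0.03  0.13  0.  ]
 [ 0.02  0.14  0.  ]
 [ 0.    0.14  0.  ]
 [-0.01  0.14  0.  ]
 [-0.02  0.13  0.  ]
 [-0.04  0.13  0.  ]
 [-0.05  0.13  0.  ]
 [-0.06  0.12  0.  ]
 [-0.07  0.12  0.  ]]
```

View pics/w3.png

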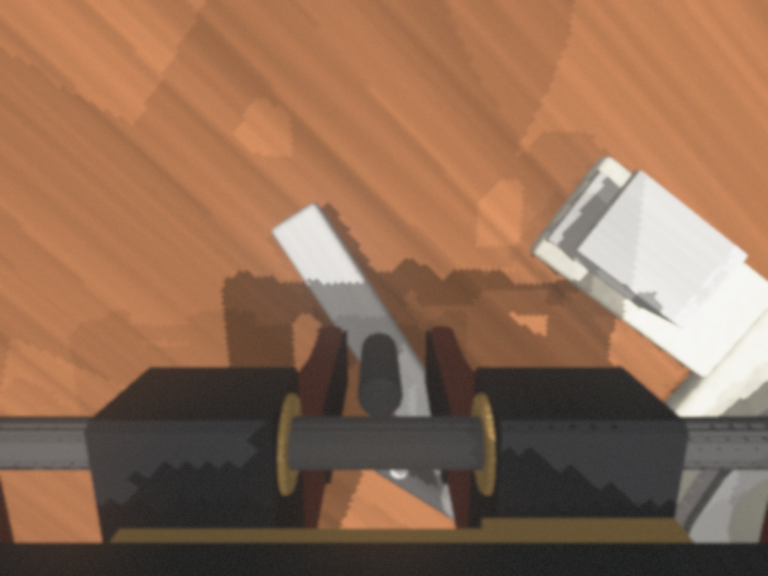

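Run:
```python
from d import *
for i in range(10): env.get_image('wrist'); 
delta((.473,.206,.047))
```

```text
t 6.2 p [0.4786 0.2073 0.0527] head 44.03 open 0.014 F [-0.3  3.  -1.5] q [ 0.28  0.46  1.88 -0.01  0.77  1.09] tilt [ 0.034  0.001 -0.999]
units to (0.473, 0.206, 0.047) [-0.1  -0.06  0.11]
```

>>> drive_tool:
  series:
    - [0.13, 0.25, 0.02, 0]
    - [0.07, 0.26, 0.02, 0]
    - [0.02, 0.28, 0.02, 0]
    - [-0.03, 0.27, 0.02, 0]
    - [-0.09, 0.26, 0.02, 0]
    - [-0.13, 0.24, 0.02, 0]

```text
t: 6.8
position: [0.5315, 0.15, 0.0507]
tcp_rot: [0.927, 0.375, 0.014, 0.004]
contact_force: [-6.0, 18.3, 5.9]
opening: 0.0186
```

Run:
```python
from d import *
delta((.5254,.1487,.047))
im=save('scene','pics/s4.png')
c=im[125:265,190:330,::-1];cv2.imwrite('pics/crop4.png',cv2.resize(c,None,fx=4.2,fy=4.2,interpolation=cv2.INTER_CUBIC))
delta((.5254,.1487,.047))
save('wrist','pics/w4.png')
```

```text
t 6.8 p [0.5315 0.15   0.0507] head 44.08 open 0.0186 F [-6.  18.3  5.9] q [ 0.15  0.49  1.81 -0.    0.81  0.95] tilt [ 0.029  0.003 -1.   ]
units to (0.5254, 0.1487, 0.047) [-0.11 -0.07  0.07]
t 6.85 p [0.531  0.1492 0.0504] head 43.99 open 0.0188 F [-7.6 14.  10.8] q [ 0.15  0.49  1.81 -0.    0.81  0.95] tilt [ 0.028  0.004 -1.   ]
units to (0.5254, 0.1487, 0.047) [-0.09 -0.07  0.06]
```

View pics/w4.png

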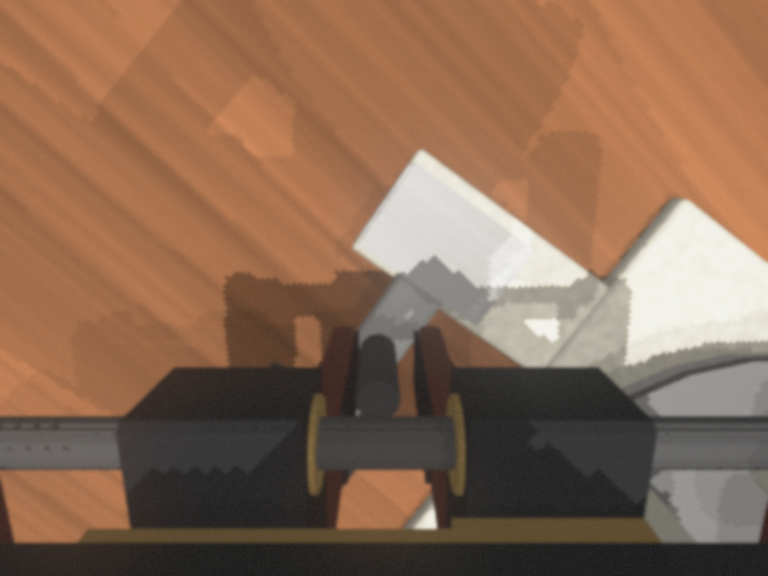

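View pics/crop4.png

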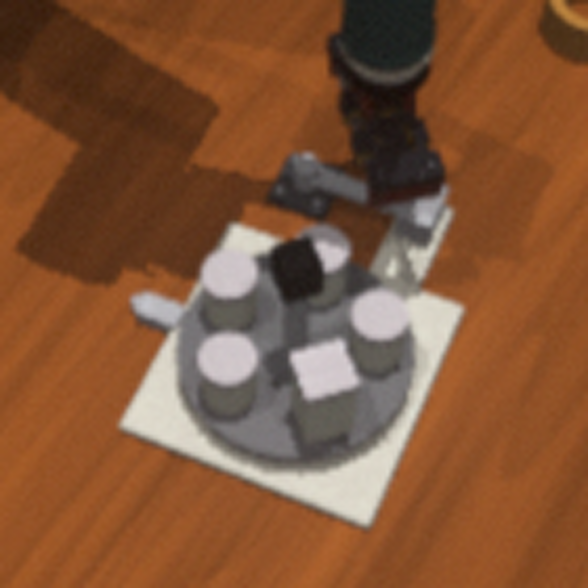

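>>> drive_tool:
  series:
    - [0, 0, 0, 0]
  hand: 0.42

```text
t: 7.0
position: [0.5293, 0.15, 0.0503]
tcp_rot: [0.927, 0.374, 0.012, 0.003]
contact_force: [-0.6, 0.2, -0.3]
opening: 0.0208
```

Run:
```python
from d import *
for i in range(8): env.get_image('wrist')
delta((.5254,.1487,.16))
save('wrist','pics/w5.png')
```

```text
t 7.4 p [0.5299 0.1503 0.0503] head 43.93 open 0.0369 F [ 0.6 -0.2 -0.1] q [0.15 0.49 1.81 0.   0.81 0.95] tilt [ 0.026  0.004 -1.   ]
units to (0.5254, 0.1487, 0.16) [-0.04 -0.01 -2.2 ]
```

View pics/w5.png

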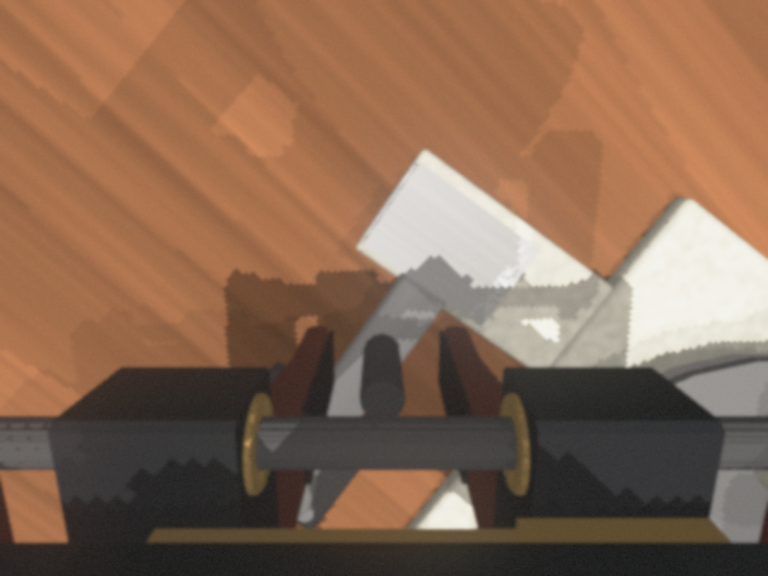

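>>> drive_tool:
  series:
    - [0, 0, -0.6, 0]
    - [0, 0, -0.8, -1]
    - [0, 0, -0.8, -1]
    - [0, 0, -0.8, -1]
    - [0, 0, -0.7, -1]
    - [0, 0, 0, -1]
  hand: 1

```text
t: 8.05
position: [0.5239, 0.1492, 0.2408]
tcp_rot: [0.82, 0.573, 0.01, 0.005]
contact_force: [-0.0, 0.0, 0.2]
opening: 0.0814
```

Run:
```python
from d import *
delta((.5552,-.0389,.25))
im=save('scene','pics/s6.png')
c=im[125:265,190:330,::-1];cv2.imwrite('pics/crop6.png',cv2.resize(c,None,fx=4.2,fy=4.2,interpolation=cv2.INTER_CUBIC))
save('wrist','pics/w6.png')
from fit import loc
P=[.5552,-.0389,.1575]
for l in [0,.1]:
  pts=[loc(P,(-.07+r*np.cos(l),.19+r*np.sin(l),z)) for r,z in [(0,.033),(.07,.078),(.07,.033),(.1,.033)]]
  print(l,np.round(proj('wrist',pts)*1.5).tolist(), np.round((proj('scene',pts)-[190,125])*4.2).tolist())
```

```text
t 8.05 p [0.5239 0.1492 0.2408] head 69.87 open 0.0814 F [-0.   0.   0.2] q [ 0.15  0.25  1.62 -0.    1.25  0.5 ] tilt [ 0.022  0.003 -1.   ]
units to (0.5552, -0.0389, 0.25) [-3.31  1.89 -0.18]
p [ 0.5552 -0.0389  0.1575  2.2842  1.1723] 4.266253129226291
[[-1.4, -0.1], [0.5, -0.5], [0.3, 0.2], [-0.3, -0.2], [-0.4, -0.2], [0.5, 2.7], [0.1, 0.4], [0.0, -1.3], [0.5, 0.4], [-0.3, -0.2]]
r 0.5565388286911798
pivot [0.4562 0.1377 0.    ]
pin [0.4729 0.2057 0.06  ]
pinhome [0.5254 0.1487 0.06  ]
catch [0.5728 0.1563 0.028 ]
jar [ 0.6103 -0.0853  0.128 ]
knob [ 0.5552 -0.0389  0.171 ]
pen_cup [0.443 0.486 0.05 ]
tape_roll [0.585 0.498 0.024]
fruit_tray [ 0.523 -0.503  0.02 ]
0 [[309.0, 295.0], [390.0, 262.0], [389.0, 250.0], [424.0, 230.0]] [[306.0, 170.0], [375.0, 165.0], [373.0, 193.0], [402.0, 203.0]]
0.1 [[309.0, 295.0], [384.0, 253.0], [384.0, 242.0], [417.0, 219.0]] [[306.0, 170.0], [378.0, 159.0], [375.0, 187.0], [405.0, 195.0]]
```

View pics/w6.png

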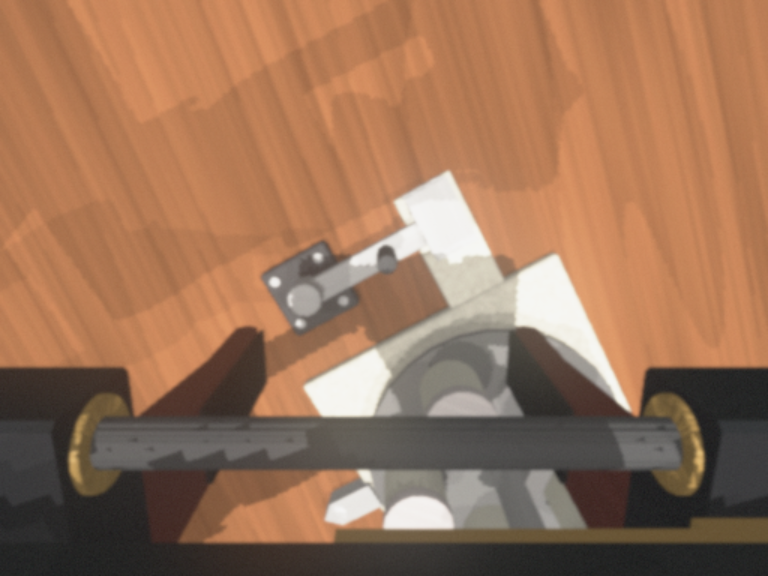

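View pics/crop6.png

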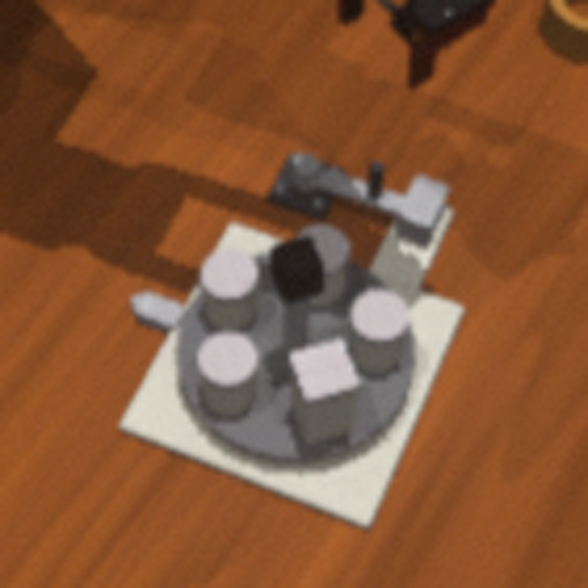

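>>> drive_tool:
  series:
    - [-0.66, 0.38, -0.02, 0]
    - [-0.66, 0.38, -0.02, 0]
    - [-0.66, 0.38, -0.02, 0]
    - [-0.66, 0.38, -0.02, 0]
    - [-0.6, 0.36, -0.02, 0]
    - [0, 0, 0, -1]
    - [0, 0, 0, -1]
    - [0, 0, 0, -1]
    - [0, 0, 0, -1]
    - [0, 0, 0, -1]
    - [0, 0, 0, -1]
    - [0, 0, 0, -1]
    - [0, 0, 0, -1]
    - [0, 0, 0, -1]
    - [0, 0, 0, -1]
    - [0, 0, 0, -1]
    - [0, 0, 0, -1]
    - [0, 0, 0, -1]
    - [0, 0, 0, -0.5]
  hand: 1

```text
t: 10.25
position: [0.5394, -0.0425, 0.2139]
tcp_rot: [0.356, 0.934, -0.002, -0.018]
contact_force: [-0.0, -0.6, -0.2]
opening: 0.0879
```

```bash
sed -i 's/^x0=/if __name__!="__main__": raise SystemExit\nx0=/' fit.py
python3 - <<'E'
from d import *
delta((.5552,-.0389,.152))
im=save('scene','pics/s7.png')
c=im[125:265,190:330,::-1];cv2.imwrite('pics/crop7.png',cv2.resize(c,None,fx=4.2,fy=4.2,interpolation=cv2.INTER_CUBIC))
save('wrist','pics/w7.png')
P=np.array([.5552,-.0389,.191])
a=.1575+2.2842
pts=[P]+[P+.018*np.array([i*np.cos(a)-j*np.sin(a),i*np.sin(a)+j*np.cos(a),0]) for i,j in [(1,1),(1,-1),(-1,-1),(-1,1)]]
print(np.degrees(a),np.round(proj('wrist',pts)*1.5).tolist())
E
```

```text
t 10.25 p [ 0.5394 -0.0425  0.2139] head 138.28 open 0.0879 F [-0.  -0.6 -0.2] q [-0.21  0.3   1.62  0.    1.26 -1.05] tilt [-0.035  0.009 -0.999]
units to (0.5552, -0.0389, 0.152) [-0.23  0.28  1.23]
139.89910483709312 [[422.0, 356.0], [375.0, 314.0], [467.0, 312.0], [467.0, 397.0], [378.0, 399.0]]
```

View pics/w7.png

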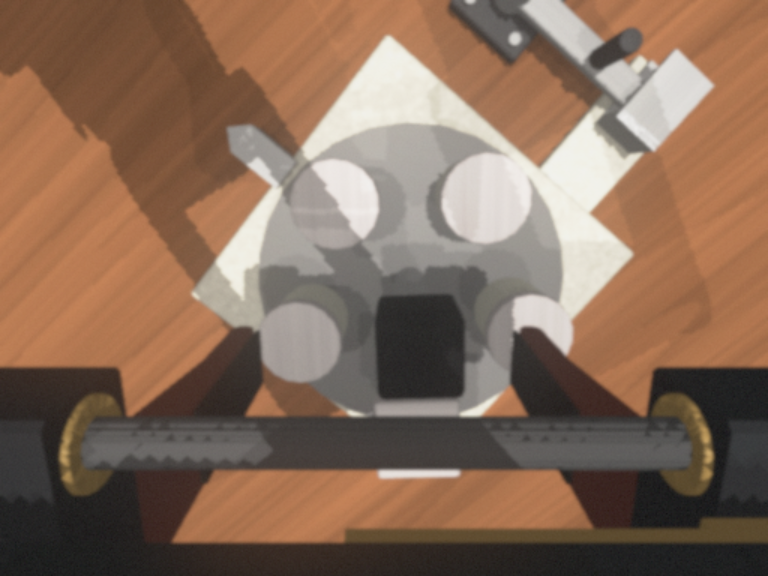

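>>> drive_tool:
  series:
    - [-0.22, 0.26, 0.1, -0.3]
    - [0, 0, 0.55, 0]
    - [0, 0, 0.55, 0]

```text
t: 10.65
position: [0.5571, -0.0401, 0.1537]
tcp_rot: [0.348, 0.937, -0.002, -0.015]
contact_force: [0.7, 1.1, -0.1]
opening: 0.088
```

Run:
```python
from d import *
env.get_image('scene');env.get_image('scene')
delta((.5552,-.0389,.152))
save('wrist','pics/w8.png')
```

```text
t 10.75 p [ 0.5541 -0.0396  0.1511] head 139.28 open 0.0879 F [ 0.2 -0.6 -0.5] q [-0.2   0.39  1.66  0.    1.13 -1.06] tilt [-0.038  0.009 -0.999]
units to (0.5552, -0.0389, 0.152) [-0.01  0.03 -0.02]
```

View pics/w8.png

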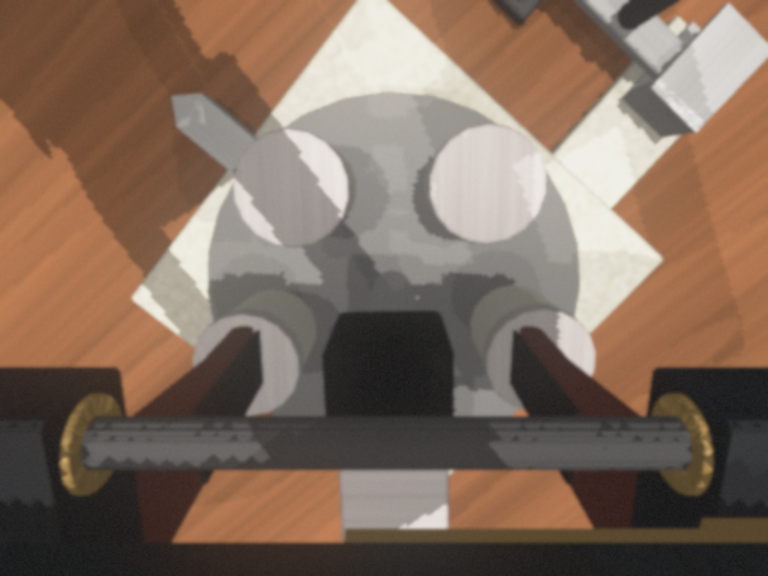

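>>> drive_tool:
  series:
    - [0, 0.03, 0, 0]
  hand: 0
  newtons: 20

```text
t: 10.9
position: [0.5565, -0.0388, 0.1536]
tcp_rot: [0.348, 0.937, -0.002, -0.018]
contact_force: [0.0, 0.1, 0.2]
opening: 0.0829
```

Run:
```python
from d import *
for i in range(14): env.get_image('wrist')
delta((.5552,-.0389,.152))
```

```text
t 11.6 p [ 0.5555 -0.0394  0.153 ] head 139.31 open 0.0366 F [-3.5 -3.4  2.7] q [-0.2   0.39  1.66  0.    1.13 -1.06] tilt [-0.036  0.007 -0.999]
units to (0.5552, -0.0389, 0.152) [0.01 0.   0.02]
```

Gripped (36 mm). Turn clockwise (positive roll), first 6 rows, then check.

>>> drive_tool:
  series:
    - [0, 0, 0, 1]
    - [0, 0, 0, 1]
    - [0, 0, 0, 1]
    - [0, 0, 0, 1]
    - [0, 0, 0, 1]
    - [0, 0, 0, 1]

```text
t: 12.2
position: [0.555, -0.0397, 0.153]
tcp_rot: [0.587, 0.81, -0.007, -0.017]
contact_force: [-3.7, -2.0, 1.0]
opening: 0.0367
```

Run:
```python
from d import *
delta((.5552,-.0389,.153))
im=save('scene','pics/s9.png')
c=im[125:265,190:330,::-1];cv2.imwrite('pics/crop9.png',cv2.resize(c,None,fx=4.2,fy=4.2,interpolation=cv2.INTER_CUBIC))
delta((.5552,-.0389,.153))
```

```text
t 12.2 p [ 0.555  -0.0397  0.153 ] head 108.13 open 0.0367 F [-3.7 -2.   1. ] q [-0.2   0.39  1.66  0.    1.13 -0.51] tilt [-0.035  0.009 -0.999]
units to (0.5552, -0.0389, 0.153) [ 0.01  0.01 -0.  ]
t 12.25 p [ 0.555  -0.0397  0.153 ] head 107.86 open 0.0367 F [-2.7 -1.6  0.6] q [-0.2   0.39  1.66  0.    1.13 -0.51] tilt [-0.035  0.009 -0.999]
units to (0.5552, -0.0389, 0.153) [ 0.01  0.01 -0.  ]
```

View pics/crop9.png

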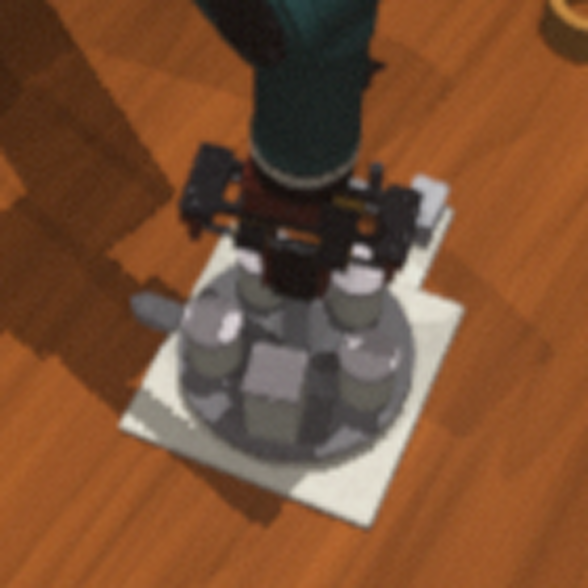

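>>> drive_tool:
  series:
    - [0, 0, 0, 1]
    - [0, 0, 0, 1]
    - [0, 0, 0, 1]
    - [0, 0, 0, 1]
    - [0, 0, 0, 1]
    - [0, 0, 0, 1]
    - [0, 0, 0, 1]
    - [0, 0, 0, 1]
    - [0, 0, 0, 1]
    - [0, 0, 0, 1]
    - [0, 0, 0, 1]
    - [0, 0, 0, 1]
    - [0, 0, 0, 1]
    - [0, 0, 0, 1]
    - [0, 0, 0, 1]
    - [0, 0, 0, 1]
    - [0, 0, 0, 1]

```text
t: 13.95
position: [0.5537, -0.0391, 0.153]
tcp_rot: [0.983, 0.185, -0.016, -0.008]
contact_force: [-1.3, -1.8, 2.0]
opening: 0.036
```

Run:
```python
from d import *
im=save('scene','pics/s10.png')
c=im[125:265,190:330,::-1];cv2.imwrite('pics/crop10.png',cv2.resize(c,None,fx=4.2,fy=4.2,interpolation=cv2.INTER_CUBIC))
save('wrist','pics/w10.png')
delta((.5552,-.0389,.153))
```

```text
t 14.05 p [ 0.5537 -0.0391  0.153 ] head 21.48 open 0.0362 F [-1.9 -0.3  1. ] q [-0.2   0.39  1.66  0.    1.13  1.  ] tilt [-0.034  0.009 -0.999]
units to (0.5552, -0.0389, 0.153) [ 0.03  0.01 -0.  ]
```

View pics/crop10.png

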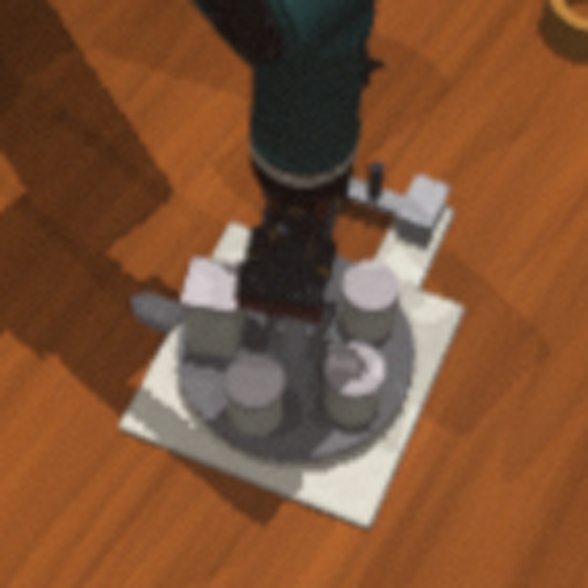

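View pics/w10.png

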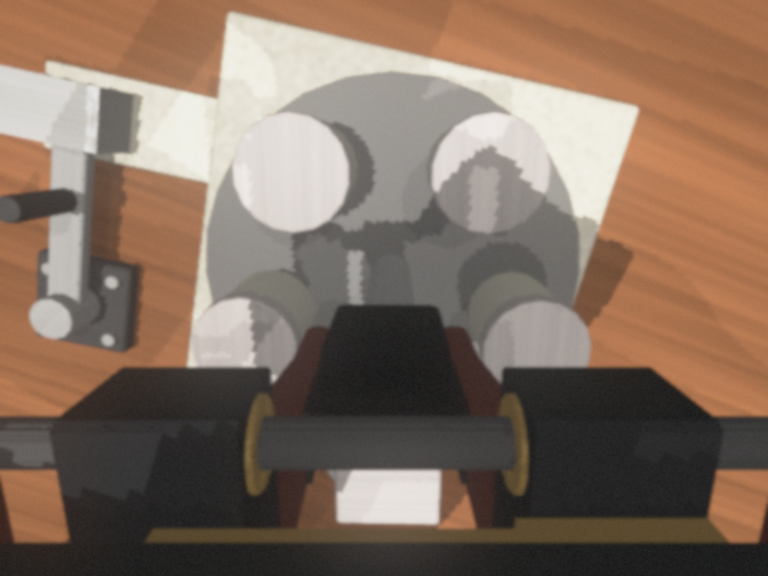

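>>> drive_tool:
  series:
    - [0, 0, 0, 0.8]
    - [0, 0, 0, 0.8]
    - [0, 0, 0, 0.6]
    - [0, 0, 0, 0]

```text
t: 14.45
position: [0.5536, -0.0389, 0.153]
tcp_rot: [0.995, 0.096, -0.017, -0.006]
contact_force: [-1.3, -0.3, 1.4]
opening: 0.0362
```

Run:
```python
from d import *
im=save('scene','pics/s11.png')
c=im[125:265,190:330,::-1];cv2.imwrite('pics/crop11.png',cv2.resize(c,None,fx=4.2,fy=4.2,interpolation=cv2.INTER_CUBIC))
save('wrist','pics/w11.png')
delta((.5552,-.0389,.153))
a=.1575
P=lambda x,y,z:[.5552+x*np.cos(a)-y*np.sin(a),-.0389+x*np.sin(a)+y*np.cos(a),z]
pts=[P(-.072+i*.0235,j*.0235,.128) for i,j in [(0,0),(1,1),(1,-1),(-1,-1),(-1,1)]]
print(np.round((proj('scene',pts)-[190,125]+.4)*4.2).tolist());print(np.round(proj('wrist',pts)*1.5).tolist())
```

```text
t 14.55 p [ 0.5536 -0.0389  0.153 ] head 11.02 open 0.0364 F [-0.7 -0.1  1.2] q [-0.2   0.39  1.66  0.    1.13  1.18] tilt [-0.034  0.009 -0.999]
units to (0.5552, -0.0389, 0.153) [ 0.03  0.01 -0.  ]
[[220.0, 270.0], [256.0, 258.0], [234.0, 301.0], [183.0, 282.0], [206.0, 239.0]]
[[378.0, 482.0], [325.0, 432.0], [435.0, 437.0], [429.0, 528.0], [325.0, 524.0]]
```

View pics/crop11.png

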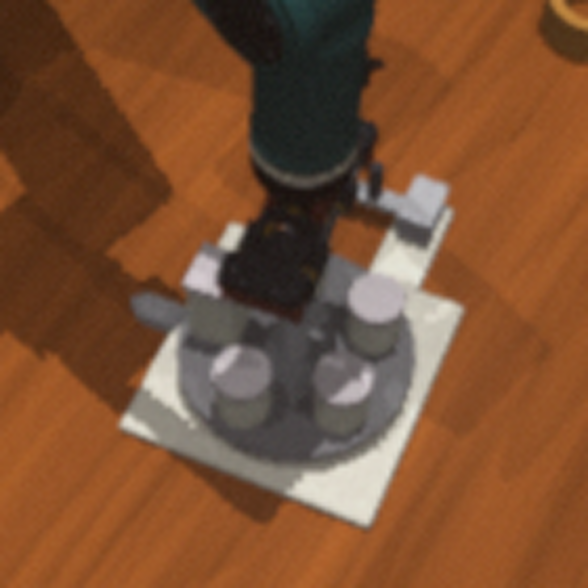

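View pics/w11.png

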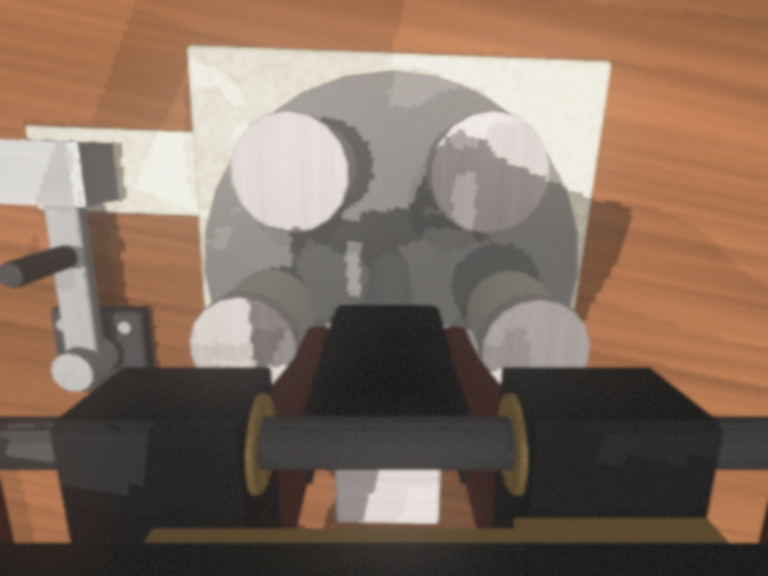

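>>> drive_tool:
  series:
    - [0, 0, 0, 0.5]
    - [0, 0, 0, 0]
    - [0, 0, 0, 0]
    - [0, 0, 0, 0]
    - [0, 0, 0, 0]

```text
t: 15.05
position: [0.5536, -0.0389, 0.153]
tcp_rot: [0.997, 0.079, -0.017, -0.006]
contact_force: [-0.4, -0.3, 1.8]
opening: 0.036
```

Run:
```python
from d import *
for i in range(6): env.get_image('scene')
save('wrist','pics/w12.png')
delta((.5552,-.0389,.153))
```

```text
t 15.4 p [ 0.5536 -0.0389  0.153 ] head 9.0 open 0.036 F [-1.2  0.3  1.1] q [-0.2   0.39  1.66  0.    1.13  1.22] tilt [-0.034  0.009 -0.999]
units to (0.5552, -0.0389, 0.153) [ 0.03  0.   -0.  ]
```

View pics/w12.png

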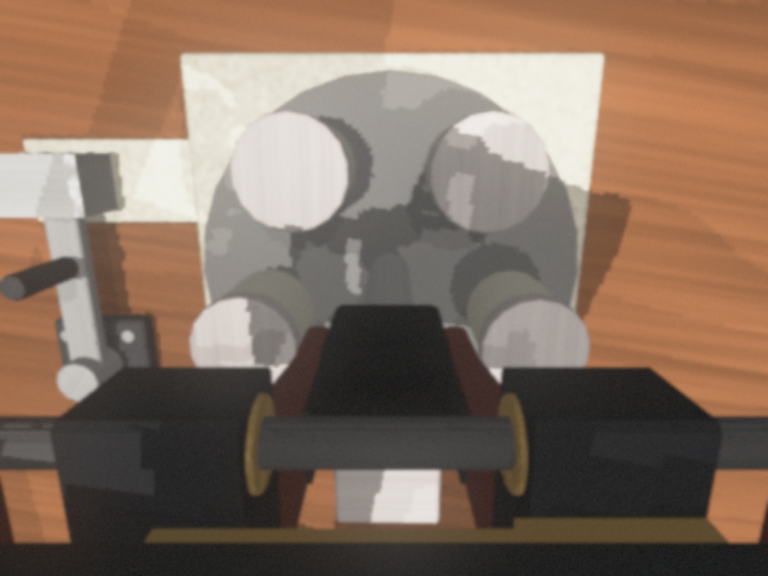

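```bash
python3 -c "
from h import *;print(env.finish_job())"
```

```text
the job is handed in; nothing more can be done
None
```

I finished both steps and handed the job in at about 15.5 s while still gripping the knob; the system gave no verdict.

- **Latch:** I gripped its pin and swung it along its arc until it met the stop, with about 18 N of reaction. The wrist picture then showed the bar under the catch's lip and parallel to the board's edge within about 0.02 rad. It still sat there in the last picture.
- **Carousel:** I gripped the knob with 20 N and turned it about 130° clockwise. The tool ended at a heading of 9.0°, against 9.02° measured for the stand. In the last wrist picture the board's edge is level and the square jar stands in line with the pointer. The fingers read 36.0 mm apart, which is the knob's width, and the tool was not moving.

**Not checked or slightly off:**
- **Tool tilt:** it drifted about 2° during the run. I had no command to correct it, and it had no visible effect on the grip.
- **Jar in the scene camera:** the gripper partly hid the jar there at the end. Its alignment rests on the wrist camera and the tool heading.
- **Fruit tray, pen cup and tape:** the arm stayed well clear of all three, but I did not measure their positions again at the end.

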